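# Load a row of food-sample tubs into the chiller lane

### The job

Slide the row of four sample tubs along the counter into the guide lane of the small chiller, as one straight block that neither buckles, tips nor leaves the counter, until the front tub presses gently but firmly on the sprung cushion that is hidden under the hood, and hold that pressure for a good half second without crushing the tubs. Then slide the gate fully across the mouth behind the row, leaving the row closed up and still resting against the cushion, and leave the bowl, the jar and the timer alone.

Things in the scene. Friction and masses are not known exactly. Their poses are not given: they have to be found in the camera images.
- rack: small chiller with guide lane, fixed on the counter. Origin: on the counter, mid-mouth of the lane; x points along the lane into the chiller (pushing direction), y left of that, z up. Two rails 22 mm high, from x = 14 mm to the hood, leave a lane 67 mm wide; the tubs slide on the counter itself. Before it, x = -43 to 0 mm, flares open to about 92 mm
- hood_edge (a point): middle of the lower front edge of the steel hood: rack x = 190 mm, 70 mm up. The hood, 106 mm wide, 150 mm high, covers the lane on to x = 360 mm. Inside, a sprung rubber cushion faces the mouth. Its face is 22 to 77 mm behind this edge (rack x 212 to 267 mm), set differently each time; it is neither seen nor measured, only felt as the push gets heavier
- lane_end (a point): rack x = 267 mm, 28 mm up: the deepest place of the cushion's face at rest. The cushion gives 1.2 N per mm over 16 mm, lightly damped, then stops dead. Seated: over 5 N on it (6 to 9 mm in), kept half a second. The thin tubs are crushed by over 15 N. Sliding the row takes 2 to 5 N more for friction. Let go slowly: the row creeps back some mm, then friction holds it
- tub1: front tub of the row, nearest to the chiller: one of four identical plain lidded plastic tubs, each 46 mm long (its x, along the row), 62 mm wide (y) and 55 mm high, upright, 0.1 to 0.2 kg, flat vertical faces; origin at the centre of its underside
- tub2: second tub of the row: like tub1
- tub3: third tub of the row: like tub1
- tub4: rear tub of the row, the one to push, on its rear (-x) face or held by its sides: like tub1. The row stands nearly in line with the lane, with gaps of some mm and slight yaw between the tubs, its front 25 to 85 mm before the mouth
- gate (a joint): sliding gate at the mouth (rack x = 8 mm): a steel bar 8 mm thick, 80 mm long, top at 28 mm above the counter, which moves along the rack's +y. Value in m: 0 = open (bar beside the lane on its -y side), 0.088 = fully across the mouth, against its end stop. It stays where it is left; about 2 N moves it. It passes behind the row once the rear tub is seated
- gate_knob (a point): the gate's upright round knob, 16 mm in diameter, from 14 to 64 mm above the counter; this point is on its axis, 55 mm above the counter. It stands on the outer (-y) end of the bar: at rack y = -124 mm with the gate open, -36 mm with it closed; push it towards rack +y
- bowl: loose steel bowl, 120 mm across, 60 mm high, origin under its centre; not to be moved
- jar: loose white jar, 60 mm across, 100 mm high, origin under its centre; not to be moved
- timer: loose black kitchen timer, 70 x 50 x 28 mm, origin under its centre; not to be moved

How it is judged:
By the outcome, as a careful person would: the job done as asked, in the order asked, and still so for the second after the job is handed in, with the robot touching nothing.
It also fails if it takes over 69 s, if anything falls off the work surface, if the arm or the gripper's body presses on something with over 40 N, if the wrist force passes 120 N, or if a joint passes its speed limit or range.

### The arm

A 7-joint arm with a two-finger parallel gripper is mounted at the origin on the work surface. World frame = base frame: x ahead of the robot, y to its left, z up, the work surface at z = 0. Lengths are in mm, angles in degrees, forces in N, time in s.
With the tool pointing down it reaches from about 425 to 950 mm from the base axis. Payload 16.7 kg.
Tool frame: the origin (TCP) lies on the centre line of the jaws, within the pads' length; the fingertips stand 17 mm ahead of it and the grasp point (between the pads) lies 2 mm behind it; z points along the fingers, x is the direction in which the jaws open and shut, and the axes are right-handed (so a half turn about z gives the same grasp; the last joint's range is limited). The gripper opens to 94 mm and grips with 3 to 60 N. Pads are 16 mm wide; open, the fingers measure 119 mm over their backs; the gripper's body (75 mm by 177 mm) begins 78 mm behind the grasp point.
Start: joints at [61.45, 24.414, 4.234, 92.017, -1.954, 63.644, -3.845], TCP at [230.662, -634.327, 222.467] pointing down, gripper open.
Joint ranges: [-163.25, 163.25], [-28.42, 122.38], [-70.27, 78.77], [12.13, 141.07], [-58.53, 238.53], [9.26, 117.41], [-156.51, 156.51]. Speed limits (degrees/s): [108.29, 108.29, 136.94, 136.94, 172.46, 172.46, 172.46].

### API

Orientations are given as a 3x3 rotation matrix whose columns are the frame's x, y, z axes.
In Python, from workcell import observe, optics, sign_off gives the robot as it stands.
- The arm moves only by the shell command python3 -m pendant 'ROWS' [OPENING] [FORCE]. ROWS is JSON, a list of rows, each an object of numbers: "tx", "ty", "tz": the shift along the tool's x, y, z as a fraction of full scale; "turn": the turn about the tool's z as a fraction of full scale. A call has 1 to 10 rows; each row is the pose to reach, as a shift and turn from the pose measured when the call began, along the tool's axes at that moment, turning the shorter way round; what a row does not reach only later rows make up. Full scale, the value 1, is 0.08 m for a shift and 360 degrees for a turn. A row lasts 1/12 s, in which the tool goes at most 41.7 mm and 7.16 degrees, less where a joint would pass 70% of its speed; a pose out of reach is approached as far as the arm can. A call with a number of a shift or a turn outside -1 to 1 is refused whole. A call with a gripper value outside its range is refused whole. OPENING is the opening in per cent of the stroke, from 0 (shut) to 100 (fully open), set as the call begins (- or left out, the last holds). The fingers move at their own pace and stop on an object; FORCE is the grip in N (left out, the last holds). Time passes only in rows, so rows that repeat a pose let the fingers close. It gives the time, the measured TCP pose, the force and the opening at its end, in the units of the state.
- observe(): the state, without advancing time (a new reading comes with each control period).
- optics.get_image(name): name is "scene" or "top" or "wrist"; returns a dict with "img" (480x640x3 uint8, red, green, blue), "K" (3x3 intrinsics, pixels), "position" and "rotation" of the camera in the world; the wrist camera has in their place "hand_eye" (4x4, takes a point from camera to tool coordinates, whose origin is the TCP and whose axes are the tool frame's). Camera axes: x right, y down, z forward; pixel columns grow to the right and rows downward; lengths in mm; the calibration is good to about 2 mm. A picture is of the moment at which its call begins: read the wrist's pose just before it. There is no depth.
- sign_off(): hands the job in, once; it reports no verdict.
The state is a dict: "clock": time; "joints": joint angles; "joint_vel": joint speeds; "tau": joint torques, N m; "tcp_pos": TCP position; "eef_rot": TCP orientation; "force": force on the tool from outside, world axes, zero at the start; "wrist_torque": the same for the moment, N m; "grip_width": finger opening in mm.
Only numpy, scipy, OpenCV 4.12 (cv2) and the standard library are available. Lean on these libraries where they do the work, as an engineer would, in place of code of your own. Each camera call takes 0.05 s, during which the arm holds its last target. There are 200 camera calls.

## Working session

There is one attempt and no reset: what is moved stays moved. The work goes in short steps, Python scripts to look and compute and a shell command to move; the robot and the scene stay as the last step left them, time stands still between calls to the robot, and variables do not carry over. Pictures are saved under pics/ and viewed, about 8 in all and at most 12, crops included, and the job is handed in when it is done.

```bash
mkdir -p pics
python3 - <<'E'
from workcell import observe, optics
import cv2,pickle
s=observe();print(s)
for n in("top","scene"):
    d=optics.get_image(n);pickle.dump(d,open(f"pics/{n}.pkl","wb"));print(n,d["K"],d["position"],d["rotation"])
    cv2.imwrite(f"pics/{n}0.png",d["img"][:,:,::-1])
E
```

```text
{'clock': 0.0, 'joints': array([61.44871259, 24.44887657,  4.2320052 , 92.05263866, -1.9524905 ,
       63.64424541, -3.84275694]), 'joint_vel': array([-0.09145003,  0.01636531,  0.02417407,  0.00991043, -0.05975196,
        0.05918891, -0.07044542]), 'tau': array([-1.02155405e-03, -9.35823798e+01,  3.66540760e+00, -4.54200625e+01,
       -4.88498854e-02,  2.01555173e-02,  8.53507481e-05]), 'tcp_pos': array([ 230.51585793, -633.96559397,  221.78191998]), 'eef_rot': array([[ 3.41781849e-01, -9.39779158e-01, -5.48683727e-04],
       [-9.39778448e-01, -3.41782269e-01,  1.16156773e-03],
       [-1.27914752e-03,  1.18638373e-04, -9.99999175e-01]]), 'force': array([-0.90734691,  0.03618401, -0.71944858]), 'wrist_torque': array([0.01634846, 0.01473574, 0.00152183]), 'grip_width': 94.1706800303754}
top [[584.88958537   0.         331.06351247]
 [  0.         584.88958537 229.71816957]
 [  0.           0.           1.        ]] [ 459.92186681   37.91835045 1377.97841167] [[-0.01386278 -0.99570321  0.09155835]
 [-0.99989524  0.01342323 -0.00541484]
 [ 0.00416257 -0.09162383 -0.99578499]]
scene [[465.50217259   0.         318.06310815]
 [  0.         465.50217259 253.45226776]
 [  0.           0.           1.        ]] [1139.20870354 -248.83752336  507.75703532] [[ 0.43173907  0.51699712 -0.73913149]
 [ 0.9018157  -0.23091051  0.36525166]
 [ 0.01816083 -0.8242538  -0.56592921]]
```

View pics/top0.png

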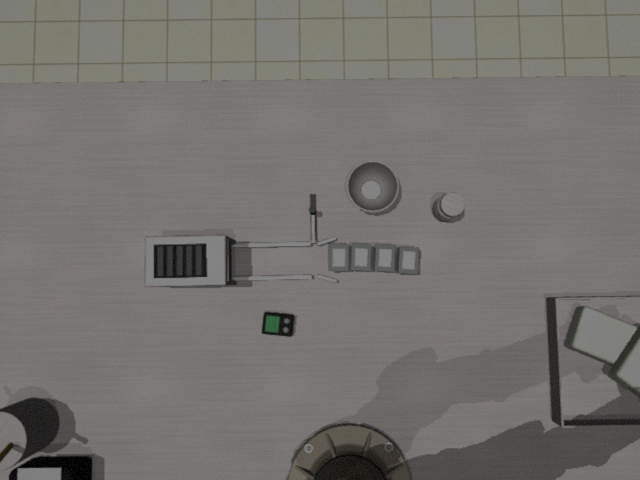

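View pics/scene0.png

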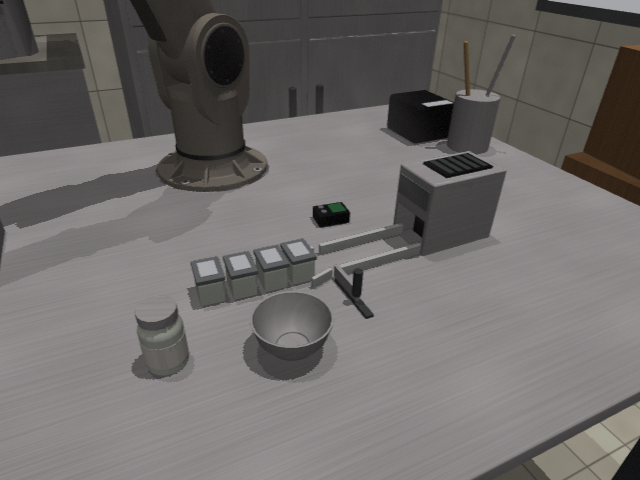

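Run:
```python
import cv2,pickle
d=pickle.load(open("pics/top.pkl","rb"))
c=d["img"][180:300,220:430,::-1]  # 210x120
c=cv2.resize(c,None,fx=3.8,fy=3.8,interpolation=cv2.INTER_CUBIC);cv2.imwrite("pics/c1.png",cv2.convertScaleAbs(c,alpha=1.3))
c=d["img"][225:295,140:240,::-1]
```

```text
(no output)
```

View pics/c1.png

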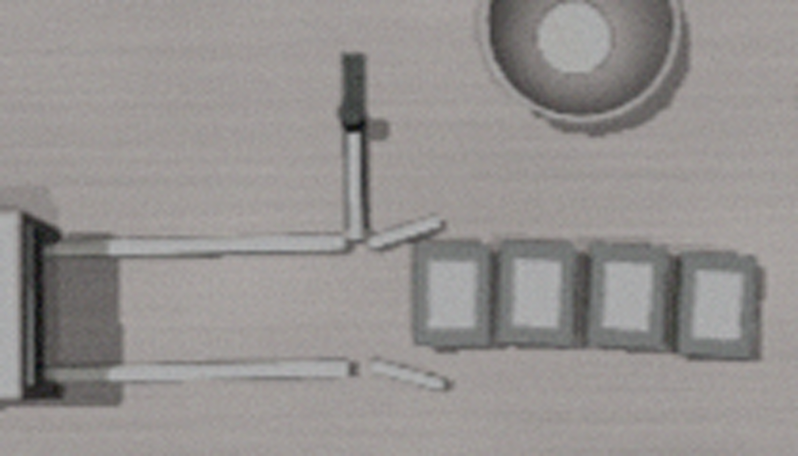

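```bash
cat > h.py <<'E'
import numpy as np,pickle
def ray(d,u,v,z):
    r=np.array(d["rotation"])@np.linalg.inv(d["K"])@[u,v,1.];p=np.array(d["position"]);return p+r*(z-p[2])/r[2]
def px(d,P):
    q=np.array(d["K"])@np.array(d["rotation"]).T@(np.array(P,float)-d["position"]);return q[:2]/q[2]
E
python3 - <<'E'
from h import *
d=pickle.load(open("pics/top.pkl","rb"))
f=lambda u,v,z:ray(d,220+u/3.8-.37,180+v/3.8-.37,z).round(1)  # crop->image
for n,u,v,z in [("railU a",110,255,22),("railU b",345,248,22),("railL a",120,367,22),("railL b",350,362,22),("hood front top U",18,211,150),("t1",452,293.5,55),("t2",538,294,55),("t3",629,297,55),("t4",720,305,55),("t4 rearU",759,256,55),("t4 rearL",758,357,55),("t4 frU",683,254,55),("t4frL",681,355,55),("knob top",352,116,64),("gate in end",356,238,28),("flareU",440,220,22),("flareL",450,386,22)]: print(n,f(u,v,z))
for n,u,v in [("hood FL",229,286),("FU",228,236),("BU",146,237),("BL",146,286)]: print(n,ray(d,u,v,150).round(1))
for n,u,v,z in [("bowl",372,187,60),("jar",452,204,100),("timer",279,324,28)]: print(n,ray(d,u,v,z).round(1))
E
```

```text
railU a [547.5 222.5  22. ]
railU b [549.9  79.   22. ]
railL a [479.3 216.5  22. ]
railL b [480.4  76.7  22. ]
hood front top U [564.4 256.  150. ]
t1 [519.7  14.6  55. ]
t2 [518.7 -36.6  55. ]
t3 [516.1 -90.8  55. ]
t4 [ 510.6 -144.8   55. ]
t4 rearU [ 539.5 -168.9   55. ]
t4 rearL [ 479.5 -166.6   55. ]
t4 frU [ 541.3 -123.6   55. ]
t4frL [ 481.3 -120.9   55. ]
knob top [625.8  72.7  64. ]
gate in end [555.5  72.   28. ]
flareU [566.2  20.7  22. ]
flareL [465.   16.1  22. ]
hood FL [457.7 246.  150. ]
FU [562.5 248.3 150. ]
BU [562.7 420.6 150. ]
BL [460.1 419.1 150. ]
bowl [677.6 -63.9  60. ]
jar [ 630.8 -236.5  100. ]
timer [369.5 152.4  28. ]
```

```bash
R='tail -c 420'
python3 -m pendant '[{"tx":-0.5,"ty":-0.5,"turn":-0.02},{"tx":-1,"ty":-1,"turn":-0.04},{"tx":-1,"ty":-1,"turn":-0.06},{"tx":-1,"ty":-1,"turn":-0.08},{"tx":-1,"ty":-1,"turn":-0.1},{"tx":-1,"ty":-1,"turn":-0.12},{"tx":-1,"ty":-1,"turn":-0.14},{"tx":-1,"ty":-1,"turn":-0.16},{"tx":-1,"ty":-1,"turn":-0.18},{"tx":-1,"ty":-1,"turn":-0.196}]' 100
python3 -m pendant '[{"tx":0.35,"ty":-0.5},{"tx":0.7,"ty":-1},{"tx":0.7,"ty":-1}]'
python3 -m pendant '[{"tx":0.35,"ty":-0.5},{"tx":0.7,"ty":-1}]'
python3 -m pendant '[{"tx":0.35,"ty":-0.5},{"tx":0.7,"ty":-1}]'
```

```text
$[0]: bad value
$[0]: bad value
$[0]: bad value
$[0]: bad value
```

```bash
python3 -m pendant '[{"tx":-0.5,"ty":-0.5,"tz":0,"turn":-0.02},{"tx":-1,"ty":-1,"tz":0,"turn":-0.04},{"tx":-1,"ty":-1,"tz":0,"turn":-0.06},{"tx":-1,"ty":-1,"tz":0,"turn":-0.08},{"tx":-1,"ty":-1,"tz":0,"turn":-0.1},{"tx":-1,"ty":-1,"tz":0,"turn":-0.12},{"tx":-1,"ty":-1,"tz":0,"turn":-0.14},{"tx":-1,"ty":-1,"tz":0,"turn":-0.16},{"tx":-1,"ty":-1,"tz":0,"turn":-0.18},{"tx":-1,"ty":-1,"tz":0,"turn":-0.196}]' 100 && 
python3 -m pendant '[{"tx":0.35,"ty":-0.5,"tz":0,"turn":0},{"tx":0.7,"ty":-1,"tz":0,"turn":0},{"tx":0.7,"ty":-1,"tz":0,"turn":0}]'
```

```text
clock: 0.93
tcp_pos: [278.3, -531.3, 221.6]
eef_rot: [[1.0, 0.016, -0.001], [0.016, -1.0, 0.002], [-0.001, -0.002, -1.0]]
force: [-1.2, -0.2, 0.6]
grip_width: 94.1
clock: 1.18
tcp_pos: [335.8, -446.0, 221.4]
eef_rot: [[1.0, 0.02, -0.0], [0.02, -1.0, 0.003], [-0.0, -0.003, -1.0]]
force: [1.6, 0.9, 0.4]
grip_width: 94.0
```

```bash
for i in 1 2; do :; done
python3 -m pendant '[{"tx":0.3,"ty":-0.5,"tz":0,"turn":0},{"tx":0.6,"ty":-1,"tz":0,"turn":0.001},{"tx":0.6,"ty":-1,"tz":0,"turn":0.001}]' | tail -4 &&
python3 -m pendant '[{"tx":0.2,"ty":-0.5,"tz":0,"turn":0},{"tx":0.4,"ty":-1,"tz":0,"turn":0},{"tx":0.4,"ty":-1,"tz":0,"turn":0}]' | tail -4 &&
python3 -m pendant '[{"tx":0.2,"ty":-0.5,"tz":0,"turn":0},{"tx":0.4,"ty":-1,"tz":0,"turn":0},{"tx":0.4,"ty":-1,"tz":0,"turn":0}]' | tail -4 &&
python3 -m pendant '[{"tx":0.2,"ty":-0.5,"tz":0,"turn":0},{"tx":0.4,"ty":-1,"tz":0,"turn":0},{"tx":0.4,"ty":-1,"tz":0,"turn":0}]' | tail -4
python3 - <<'E'
from workcell import observe, optics
import cv2,pickle
s=observe();d=optics.get_image("wrist");pickle.dump((s,d),open("pics/w1.pkl","wb"));print(s["clock"],s["tcp_pos"],s["eef_rot"],d["K"],d["hand_eye"])
cv2.imwrite("pics/w1.png",d["img"][:,:,::-1])
E
```

```text
tcp_pos: [384.8, -360.2, 221.7]
eef_rot: [[1.0, 0.018, 0.0], [0.018, -1.0, 0.005], [0.0, -0.005, -1.0]]
force: [0.4, -0.4, 0.6]
grip_width: 93.7
tcp_pos: [417.5, -273.9, 222.2]
eef_rot: [[1.0, 0.024, 0.001], [0.024, -1.0, 0.006], [0.001, -0.006, -1.0]]
force: [0.3, 0.7, 0.2]
grip_width: 94.0
tcp_pos: [449.4, -187.5, 222.9]
eef_rot: [[1.0, 0.029, 0.002], [0.029, -1.0, 0.007], [0.002, -0.007, -1.0]]
force: [0.2, 0.1, -0.7]
grip_width: 93.8
tcp_pos: [480.6, -100.9, 223.8]
eef_rot: [[0.999, 0.035, 0.003], [0.035, -0.999, 0.008], [0.003, -0.008, -1.0]]
force: [-0.6, 0.6, 0.1]
grip_width: 94.0
2.1833 [ 480.61024651 -100.92203434  223.83022275] [[ 0.9993852   0.03495071  0.00276769]
 [ 0.03492647 -0.99935483  0.00836997]
 [ 0.00305844 -0.00826816 -0.99996114]] [[352.02975699   0.         319.69573822]
 [  0.         352.02975699 235.56861314]
 [  0.           0.           1.        ]] [[ 9.99999949e-01 -2.40520578e-04  2.07797325e-04 -4.05537156e-01]
 [ 1.71099542e-04  9.58288974e-01  2.85801004e-01 -8.19129562e+01]
 [-2.67870908e-04 -2.85800954e-01  9.58288966e-01 -1.62371316e+02]
 [ 0.00000000e+00  0.00000000e+00  0.00000000e+00  1.00000000e+00]]
```

View pics/w1.png

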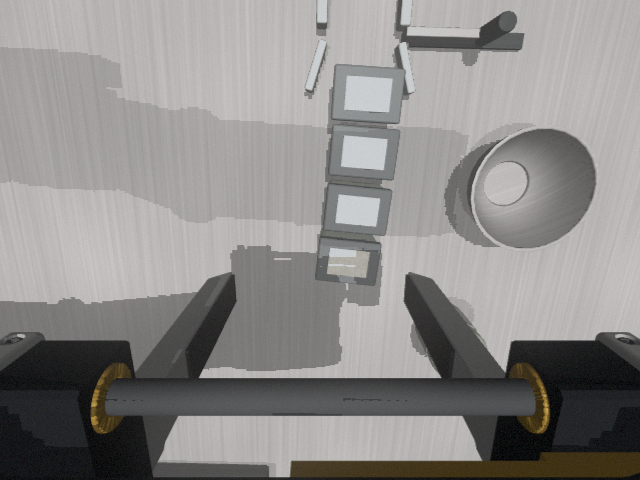

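```bash
cat >> h.py <<'E'
def wrist(s,d):
    he=np.array(d["hand_eye"]);R=np.array(s["eef_rot"]);return {"K":d["K"],"rotation":R@he[:3,:3],"position":np.array(s["tcp_pos"])+R@he[:3,3]}
E
python3 - <<'E'
from h import *
import cv2
s,d=pickle.load(open("pics/w1.pkl","rb"));w=wrist(s,d);t=pickle.load(open("pics/top.pkl","rb"))
for n,u,v,z in [("t1FL",336,65,55),("t1FR",404,68,55),("t1c",368,94,55),("t2c",365,153,55),("t3c",358,211,55),("t4c",349,260,55),("t4RL",317,280,55),("t4RR",376,285,55),("t4FL",322,237,55),("t4FR",380,241,55),("knobtop",509,19,64),("railL",327,25,22),("railR",401,25,22),("gate in",407,30,28),("gate out end",524,37,14)]:
    print(n,ray(w,u,v,z).round(1))
K=cv2.resize(d["img"][0:300,300:540,::-1],None,fx=2.6,fy=2.0)
# scene crop
i=pickle.load(open("pics/scene.pkl","rb"))["img"]
cv2.imwrite("pics/c2.png",np.hstack([cv2.resize(d["img"][0:120,300:540,::-1],None,fx=3.3,fy=3.3)]))
E
```

```text
t1FL [490.   36.9  55. ]
t1FR [548.8  36.6  55. ]
t1c [519.3  14.6  55. ]
t2c [520.2 -35.9  55. ]
t3c [517.3 -90.5  55. ]
t4c [ 511.6 -140.8   55. ]
t4RL [ 480.2 -163.5   55. ]
t4RR [ 540.8 -167.    55. ]
t4FL [ 483.6 -117.7   55. ]
t4FR [ 541.  -119.9   55. ]
knobtop [628.4  74.4  64. ]
railL [481.5  75.9  22. ]
railR [549.6  78.3  22. ]
gate in [554.2  72.9  28. ]
gate out end [669.   74.5  14. ]
```

View pics/c2.png

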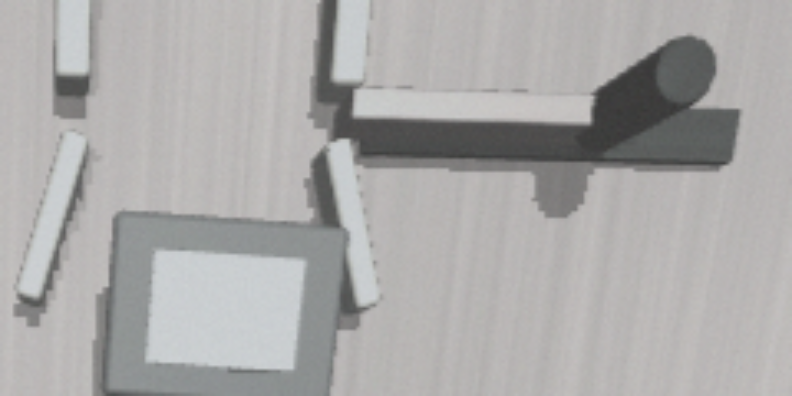

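```bash
python3 -m pendant '[{"tx":0.22,"ty":0.1,"tz":0.2,"turn":0.002},{"tx":0.445,"ty":0.2,"tz":0.5,"turn":0.004},{"tx":0.445,"ty":0.2,"tz":0.8,"turn":0.004},{"tx":0.445,"ty":0.2,"tz":1,"turn":0.004},{"tx":0.445,"ty":0.2,"tz":1,"turn":0.004},{"tx":0.445,"ty":0.2,"tz":1,"turn":0.004},{"tx":0.445,"ty":0.2,"tz":1,"turn":0.004}]'
```

```text
clock: 2.82
tcp_pos: [517.0, -116.3, 144.6]
eef_rot: [[1.0, 0.01, 0.003], [0.01, -1.0, 0.008], [0.003, -0.008, -1.0]]
force: [0.4, -0.1, -0.9]
grip_width: 94.2
```

```bash
python3 -m pendant '[{"tx":0,"ty":0,"tz":0.3,"turn":0},{"tx":0,"ty":0,"tz":0.6,"turn":0},{"tx":0,"ty":0,"tz":0.9,"turn":0},{"tx":0,"ty":0,"tz":1,"turn":0},{"tx":0,"ty":0,"tz":1,"turn":0},{"tx":0,"ty":0,"tz":1,"turn":0}]' | head -2 &&
python3 -m pendant '[{"tx":0,"ty":0,"tz":0.2,"turn":0},{"tx":0,"ty":0,"tz":0.4,"turn":0},{"tx":0,"ty":0,"tz":0.4,"turn":0},{"tx":0,"ty":0,"tz":0.4,"turn":0}]' &&
python3 -m pendant '[{"tx":0,"ty":0,"tz":0,"turn":0},{"tx":0,"ty":0,"tz":0,"turn":0},{"tx":0,"ty":0,"tz":0,"turn":0},{"tx":0,"ty":0,"tz":0,"turn":0},{"tx":0,"ty":0,"tz":0,"turn":0},{"tx":0,"ty":0,"tz":0,"turn":0}]' 63 4
```

```text
clock: 3.32
tcp_pos: [517.9, -115.8, 65.8]
clock: 3.65
tcp_pos: [518.5, -115.6, 35.0]
eef_rot: [[1.0, 0.01, 0.005], [0.01, -1.0, 0.007], [0.005, -0.007, -1.0]]
force: [0.1, -0.6, 0.4]
grip_width: 94.2
clock: 4.15
tcp_pos: [518.3, -115.8, 35.1]
eef_rot: [[1.0, 0.01, 0.004], [0.01, -1.0, 0.007], [0.004, -0.007, -1.0]]
force: [-3.7, -0.5, 6.0]
grip_width: 61.8
```

```bash
python3 -m pendant '[{"tx":-0.018,"ty":0,"tz":0,"turn":0},{"tx":-0.018,"ty":0,"tz":0,"turn":0},{"tx":-0.018,"ty":0,"tz":0,"turn":0}]' &&
python3 -m pendant '[{"tx":0,"ty":0,"tz":0,"turn":0},{"tx":0,"ty":0,"tz":0,"turn":0},{"tx":0,"ty":0,"tz":0,"turn":0},{"tx":0,"ty":0,"tz":0,"turn":0}]' 100
```

```text
clock: 4.4
tcp_pos: [516.9, -115.8, 35.2]
eef_rot: [[1.0, 0.01, 0.004], [0.01, -1.0, 0.007], [0.004, -0.007, -1.0]]
force: [-0.8, -0.7, 2.5]
grip_width: 61.8
clock: 4.73
tcp_pos: [516.9, -115.7, 35.1]
eef_rot: [[1.0, 0.01, 0.004], [0.01, -1.0, 0.007], [0.004, -0.007, -1.0]]
force: [0.3, 0.8, 0.4]
grip_width: 85.3
```

```bash
python3 -m pendant '[{"tx":0,"ty":-0.1,"tz":0,"turn":0},{"tx":0,"ty":-0.35,"tz":0,"turn":0},{"tx":0,"ty":-0.65,"tz":0,"turn":0},{"tx":0,"ty":-0.65,"tz":0,"turn":0},{"tx":0,"ty":-0.65,"tz":0,"turn":0}]' | head -2 &&
python3 -m pendant '[{"tx":0,"ty":-0.3,"tz":0,"turn":0},{"tx":0,"ty":-0.64,"tz":0,"turn":0},{"tx":0,"ty":-0.64,"tz":0,"turn":0},{"tx":0,"ty":-0.64,"tz":0,"turn":0}]' &&
python3 -m pendant '[{"tx":0,"ty":0,"tz":0,"turn":0},{"tx":0,"ty":0,"tz":0,"turn":0},{"tx":0,"ty":0,"tz":0,"turn":0},{"tx":0,"ty":0,"tz":0,"turn":0},{"tx":0,"ty":0,"tz":0,"turn":0},{"tx":0,"ty":0,"tz":0,"turn":0}]' 63 4
```

```text
clock: 5.15
tcp_pos: [516.4, -62.0, 35.6]
clock: 5.48
tcp_pos: [515.8, -9.9, 36.0]
eef_rot: [[1.0, 0.015, 0.004], [0.015, -1.0, 0.008], [0.005, -0.008, -1.0]]
force: [-0.1, 0.3, -0.6]
grip_width: 94.1
clock: 5.98
tcp_pos: [515.9, -10.3, 36.1]
eef_rot: [[1.0, 0.014, 0.005], [0.014, -1.0, 0.008], [0.005, -0.008, -1.0]]
force: [0.5, -0.6, -0.4]
grip_width: 62.3
```

```bash
python3 -m pendant '[{"tx":0,"ty":0,"tz":0,"turn":0},{"tx":0,"ty":0,"tz":0,"turn":0},{"tx":0,"ty":0,"tz":0,"turn":0},{"tx":0,"ty":0,"tz":0,"turn":0},{"tx":0,"ty":0.2,"tz":0,"turn":0},{"tx":0,"ty":0.5,"tz":0,"turn":0.001},{"tx":0,"ty":0.75,"tz":0,"turn":0.001},{"tx":0,"ty":0.75,"tz":0,"turn":0.001},{"tx":0,"ty":0.75,"tz":0,"turn":0.001}]' 100 | head -3 &&
python3 -m pendant '[{"tx":0,"ty":0.3,"tz":0,"turn":0},{"tx":0,"ty":0.65,"tz":0,"turn":0},{"tx":0,"ty":0.75,"tz":0,"turn":0},{"tx":0,"ty":0.75,"tz":0,"turn":0}]' | head -3 &&
python3 -m pendant '[{"tx":0,"ty":0.3,"tz":0,"turn":0},{"tx":0,"ty":0.72,"tz":0,"turn":0},{"tx":0,"ty":0.72,"tz":0,"turn":0},{"tx":0,"ty":0.72,"tz":0,"turn":0}]'
```

```text
clock: 6.73
tcp_pos: [516.7, -71.2, 35.5]
eef_rot: [[1.0, 0.006, 0.005], [0.006, -1.0, 0.008], [0.005, -0.008, -1.0]]
clock: 7.07
tcp_pos: [516.9, -132.7, 35.0]
eef_rot: [[1.0, 0.004, 0.004], [0.004, -1.0, 0.007], [0.004, -0.007, -1.0]]
clock: 7.4
tcp_pos: [517.1, -190.4, 34.4]
eef_rot: [[1.0, 0.002, 0.004], [0.002, -1.0, 0.007], [0.004, -0.007, -1.0]]
force: [0.2, 1.2, 0.2]
grip_width: 93.9
```

```bash
python3 -m pendant '[{"tx":0,"ty":0,"tz":0.04,"turn":-0.001},{"tx":0,"ty":0,"tz":0.09,"turn":-0.001},{"tx":0,"ty":0,"tz":0.09,"turn":-0.001},{"tx":0,"ty":0,"tz":0.09,"turn":-0.001},{"tx":0,"ty":0,"tz":0.09,"turn":-0.001},{"tx":0,"ty":0,"tz":0.09,"turn":-0.001},{"tx":0,"ty":0,"tz":0.09,"turn":-0.001},{"tx":0,"ty":0,"tz":0.09,"turn":-0.001}]' 30 20
python3 - <<'E'
from workcell import observe, optics
import cv2,pickle
d=optics.get_image("top");pickle.dump(d,open("pics/top2.pkl","wb"))
c=d["img"][180:300,220:430,::-1]
cv2.imwrite("pics/c3.png",cv2.convertScaleAbs(cv2.resize(c,None,fx=3.8,fy=3.8,interpolation=cv2.INTER_CUBIC),alpha=1.3))
E
```

```text
clock: 8.07
tcp_pos: [517.2, -190.2, 27.3]
eef_rot: [[1.0, 0.008, 0.005], [0.008, -1.0, 0.007], [0.005, -0.007, -1.0]]
force: [0.1, 0.6, -0.5]
grip_width: 44.1
```

View pics/c3.png

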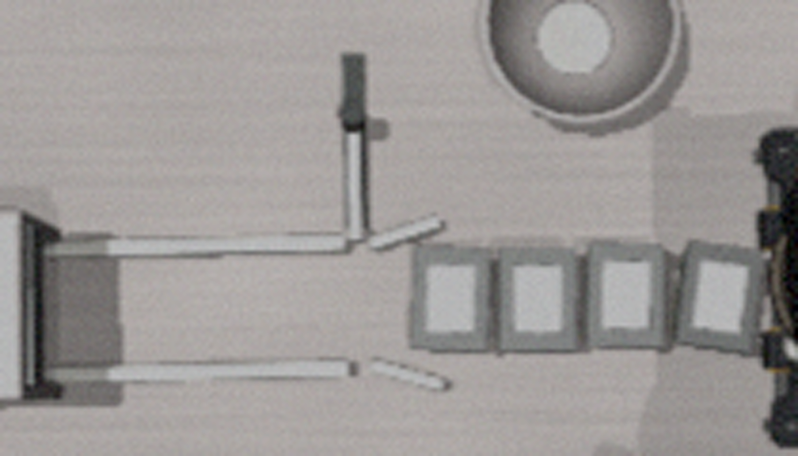

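```bash
python3 -m pendant '[{"tx":0,"ty":-0.02,"tz":0,"turn":0},{"tx":0,"ty":-0.06,"tz":0,"turn":0},{"tx":0,"ty":-0.1,"tz":0,"turn":0},{"tx":0,"ty":-0.14,"tz":0,"turn":0},{"tx":0,"ty":-0.18,"tz":0,"turn":0},{"tx":0,"ty":-0.22,"tz":0,"turn":0},{"tx":0,"ty":-0.26,"tz":0,"turn":0},{"tx":0,"ty":-0.3,"tz":0,"turn":0},{"tx":0,"ty":-0.34,"tz":0,"turn":0},{"tx":0,"ty":-0.36,"tz":0,"turn":0}]'
python3 -m pendant '[{"tx":0,"ty":-0.02,"tz":0,"turn":0},{"tx":0,"ty":-0.05,"tz":0,"turn":0},{"tx":0,"ty":-0.08,"tz":0,"turn":0},{"tx":0,"ty":-0.11,"tz":0,"turn":0},{"tx":0,"ty":-0.14,"tz":0,"turn":0},{"tx":0,"ty":-0.17,"tz":0,"turn":0},{"tx":0,"ty":-0.2,"tz":0,"turn":0},{"tx":0,"ty":-0.2,"tz":0,"turn":0}]'
python3 - <<'E'
from workcell import observe, optics
import cv2,pickle
d=optics.get_image("top");pickle.dump(d,open("pics/top3.pkl","wb"))
c=d["img"][180:300,220:430,::-1]
cv2.imwrite("pics/c4.png",cv2.convertScaleAbs(cv2.resize(c,None,fx=3.8,fy=3.8,interpolation=cv2.INTER_CUBIC),alpha=1.3))
E
```

```text
clock: 8.95
tcp_pos: [517.0, -161.1, 27.6]
eef_rot: [[1.0, 0.009, 0.005], [0.009, -1.0, 0.007], [0.005, -0.007, -1.0]]
force: [-0.1, -1.2, 0.1]
grip_width: 28.0
clock: 9.62
tcp_pos: [516.8, -144.4, 27.7]
eef_rot: [[1.0, 0.009, 0.005], [0.009, -1.0, 0.008], [0.005, -0.008, -1.0]]
force: [-0.2, 0.0, 0.1]
grip_width: 28.2
```

View pics/c4.png

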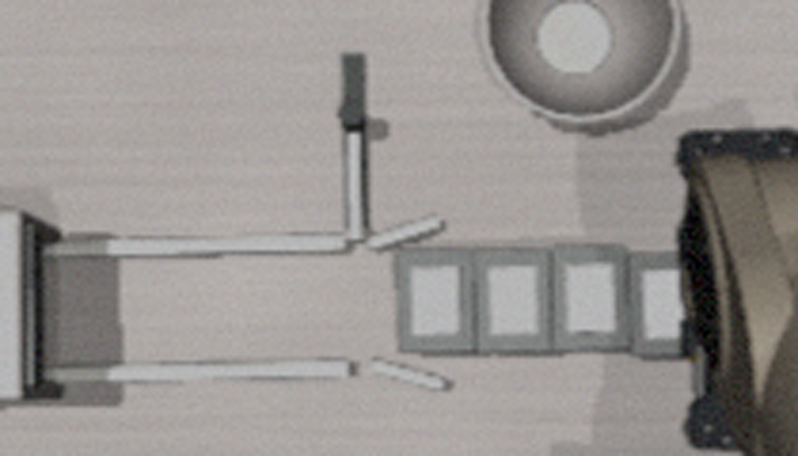

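```bash
python3 -m pendant '[{"tx":0,"ty":-0.03,"tz":0,"turn":0},{"tx":0,"ty":-0.07,"tz":0,"turn":0},{"tx":0,"ty":-0.11,"tz":0,"turn":0},{"tx":0,"ty":-0.15,"tz":0,"turn":0},{"tx":0,"ty":-0.19,"tz":0,"turn":0},{"tx":0,"ty":-0.23,"tz":0,"turn":0},{"tx":0,"ty":-0.27,"tz":0,"turn":0},{"tx":0,"ty":-0.31,"tz":0,"turn":0},{"tx":0,"ty":-0.35,"tz":0,"turn":0},{"tx":0,"ty":-0.39,"tz":0,"turn":0}]'
python3 -m pendant '[{"tx":0,"ty":-0.04,"tz":0,"turn":0},{"tx":0,"ty":-0.08,"tz":0,"turn":0},{"tx":0,"ty":-0.12,"tz":0,"turn":0},{"tx":0,"ty":-0.16,"tz":0,"turn":0},{"tx":0,"ty":-0.2,"tz":0,"turn":0},{"tx":0,"ty":-0.24,"tz":0,"turn":0},{"tx":0,"ty":-0.28,"tz":0,"turn":0},{"tx":0,"ty":-0.32,"tz":0,"turn":0},{"tx":0,"ty":-0.36,"tz":0,"turn":0},{"tx":0,"ty":-0.4,"tz":0,"turn":0}]'
python3 -m pendant '[{"tx":0,"ty":-0.04,"tz":0,"turn":0},{"tx":0,"ty":-0.08,"tz":0,"turn":0},{"tx":0,"ty":-0.12,"tz":0,"turn":0},{"tx":0,"ty":-0.16,"tz":0,"turn":0},{"tx":0,"ty":-0.2,"tz":0,"turn":0},{"tx":0,"ty":-0.24,"tz":0,"turn":0},{"tx":0,"ty":-0.28,"tz":0,"turn":0},{"tx":0,"ty":-0.32,"tz":0,"turn":0},{"tx":0,"ty":-0.36,"tz":0,"turn":0},{"tx":0,"ty":-0.4,"tz":0,"turn":0}]'
```

```text
clock: 10.5
tcp_pos: [516.6, -113.0, 27.9]
eef_rot: [[1.0, 0.009, 0.005], [0.009, -1.0, 0.008], [0.005, -0.008, -1.0]]
force: [-0.4, -2.8, -2.2]
grip_width: 27.8
clock: 11.33
tcp_pos: [516.3, -80.7, 28.2]
eef_rot: [[1.0, 0.009, 0.005], [0.009, -1.0, 0.008], [0.005, -0.008, -1.0]]
force: [0.7, -2.0, -1.8]
grip_width: 28.4
clock: 12.17
tcp_pos: [516.0, -48.4, 28.4]
eef_rot: [[1.0, 0.009, 0.005], [0.009, -1.0, 0.008], [0.005, -0.008, -1.0]]
force: [-0.4, -3.0, -1.8]
grip_width: 27.9
```

```bash
python3 -m pendant '[{"tx":0,"ty":-0.04,"tz":0,"turn":0},{"tx":0,"ty":-0.08,"tz":0,"turn":0},{"tx":0,"ty":-0.12,"tz":0,"turn":0},{"tx":0,"ty":-0.16,"tz":0,"turn":0},{"tx":0,"ty":-0.2,"tz":0,"turn":0},{"tx":0,"ty":-0.24,"tz":0,"turn":0},{"tx":0,"ty":-0.28,"tz":0,"turn":0},{"tx":0,"ty":-0.32,"tz":0,"turn":0},{"tx":0,"ty":-0.36,"tz":0,"turn":0},{"tx":0,"ty":-0.4,"tz":0,"turn":0}]'
python3 -m pendant '[{"tx":0,"ty":-0.04,"tz":0,"turn":0},{"tx":0,"ty":-0.08,"tz":0,"turn":0},{"tx":0,"ty":-0.12,"tz":0,"turn":0},{"tx":0,"ty":-0.16,"tz":0,"turn":0},{"tx":0,"ty":-0.2,"tz":0,"turn":0},{"tx":0,"ty":-0.24,"tz":0,"turn":0},{"tx":0,"ty":-0.28,"tz":0,"turn":0},{"tx":0,"ty":-0.32,"tz":0,"turn":0},{"tx":0,"ty":-0.36,"tz":0,"turn":0},{"tx":0,"ty":-0.4,"tz":0,"turn":0}]'
python3 -m pendant '[{"tx":0,"ty":-0.04,"tz":0,"turn":0},{"tx":0,"ty":-0.08,"tz":0,"turn":0},{"tx":0,"ty":-0.12,"tz":0,"turn":0},{"tx":0,"ty":-0.16,"tz":0,"turn":0},{"tx":0,"ty":-0.2,"tz":0,"turn":0},{"tx":0,"ty":-0.24,"tz":0,"turn":0},{"tx":0,"ty":-0.28,"tz":0,"turn":0},{"tx":0,"ty":-0.32,"tz":0,"turn":0},{"tx":0,"ty":-0.36,"tz":0,"turn":0},{"tx":0,"ty":-0.4,"tz":0,"turn":0}]'
```

```text
clock: 13.0
tcp_pos: [515.7, -16.1, 28.7]
eef_rot: [[1.0, 0.009, 0.005], [0.009, -1.0, 0.008], [0.005, -0.008, -1.0]]
force: [-0.4, -1.4, -1.9]
grip_width: 28.0
clock: 13.83
tcp_pos: [516.4, 15.6, 29.3]
eef_rot: [[1.0, 0.008, 0.006], [0.008, -1.0, 0.007], [0.006, -0.007, -1.0]]
force: [3.9, -5.4, 0.2]
grip_width: 28.4
clock: 14.67
tcp_pos: [516.2, 47.9, 29.5]
eef_rot: [[1.0, 0.008, 0.006], [0.008, -1.0, 0.007], [0.006, -0.007, -1.0]]
force: [2.7, -2.9, -1.2]
grip_width: 28.4
```

```bash
python3 -m pendant '[{"tx":0,"ty":-0.02,"tz":0,"turn":0},{"tx":0,"ty":-0.04,"tz":0,"turn":0},{"tx":0,"ty":-0.06,"tz":0,"turn":0},{"tx":0,"ty":-0.08,"tz":0,"turn":0},{"tx":0,"ty":-0.1,"tz":0,"turn":0},{"tx":0,"ty":-0.12,"tz":0,"turn":0},{"tx":0,"ty":-0.14,"tz":0,"turn":0},{"tx":0,"ty":-0.16,"tz":0,"turn":0},{"tx":0,"ty":-0.18,"tz":0,"turn":0},{"tx":0,"ty":-0.2,"tz":0,"turn":0}]'
python3 - <<'E'
from workcell import observe, optics
import cv2,pickle
s=observe();d=optics.get_image("wrist");pickle.dump((s,d),open("pics/w2.pkl","wb"))
t=optics.get_image("top")["img"]
a=cv2.resize(d["img"][:,:,::-1],(520,390));b=cv2.resize(t[190:310,140:420,::-1],(560,240))
import numpy as np
o=np.zeros((600,560,3),np.uint8);o[:360,:520]=a[:360];o[360:]=b
cv2.imwrite("pics/c5.png",o)
E
```

```text
clock: 15.5
tcp_pos: [515.8, 64.2, 29.5]
eef_rot: [[1.0, 0.008, 0.006], [0.008, -1.0, 0.007], [0.006, -0.007, -1.0]]
force: [-0.9, -2.9, -1.8]
grip_width: 28.4
```

View pics/c5.png

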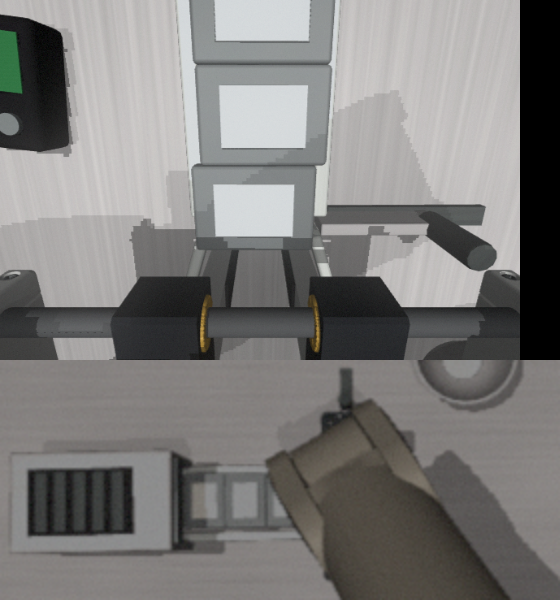

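```bash
python3 -m pendant '[{"tx":0,"ty":-0.015,"tz":0,"turn":0},{"tx":0,"ty":-0.03,"tz":0,"turn":0},{"tx":0,"ty":-0.045,"tz":0,"turn":0},{"tx":0,"ty":-0.06,"tz":0,"turn":0},{"tx":0,"ty":-0.075,"tz":0,"turn":0},{"tx":0,"ty":-0.09,"tz":0,"turn":0},{"tx":0,"ty":-0.105,"tz":0,"turn":0},{"tx":0,"ty":-0.12,"tz":0,"turn":0},{"tx":0,"ty":-0.135,"tz":0,"turn":0},{"tx":0,"ty":-0.15,"tz":0,"turn":0}]'
python3 -m pendant '[{"tx":0,"ty":-0.015,"tz":0,"turn":0},{"tx":0,"ty":-0.03,"tz":0,"turn":0},{"tx":0,"ty":-0.045,"tz":0,"turn":0},{"tx":0,"ty":-0.06,"tz":0,"turn":0},{"tx":0,"ty":-0.075,"tz":0,"turn":0}]'
```

```text
clock: 16.43
tcp_pos: [515.8, 76.6, 29.7]
eef_rot: [[1.0, 0.009, 0.006], [0.009, -1.0, 0.008], [0.006, -0.008, -1.0]]
force: [-0.1, -3.3, -1.5]
grip_width: 28.0
clock: 16.85
tcp_pos: [515.7, 82.7, 29.7]
eef_rot: [[1.0, 0.009, 0.006], [0.009, -1.0, 0.008], [0.006, -0.008, -1.0]]
force: [-0.3, -2.9, -1.3]
grip_width: 27.9
```

```bash
python3 -m pendant '[{"tx":0,"ty":-0.015,"tz":0,"turn":0},{"tx":0,"ty":-0.03,"tz":0,"turn":0},{"tx":0,"ty":-0.045,"tz":0,"turn":0},{"tx":0,"ty":-0.06,"tz":0,"turn":0}]' | egrep 'pos|force'
python3 -m pendant '[{"tx":0,"ty":-0.015,"tz":0,"turn":0},{"tx":0,"ty":-0.03,"tz":0,"turn":0},{"tx":0,"ty":-0.045,"tz":0,"turn":0},{"tx":0,"ty":-0.06,"tz":0,"turn":0}]'| egrep 'pos|force'
```

```text
tcp_pos: [515.8, 87.6, 29.8]
force: [0.4, -3.1, -1.6]
tcp_pos: [515.7, 92.6, 29.8]
force: [-1.0, -3.1, -2.2]
```

```bash
python3 - <<'E'
from workcell import observe
f=observe()["force"];print(f)
open("ok","w").write("1" if f[1]>-5 else "0")
E
grep -q 1 ok && python3 -m pendant '[{"tx":0,"ty":-0.015,"tz":0,"turn":0},{"tx":0,"ty":-0.03,"tz":0,"turn":0},{"tx":0,"ty":-0.045,"tz":0,"turn":0},{"tx":0,"ty":-0.06,"tz":0,"turn":0}]' | egrep 'pos|force'
```

```text
[-0.98161274 -3.09928697 -2.15615475]
tcp_pos: [515.6, 96.9, 29.8]
force: [0.2, -6.0, -1.5]
```

```bash
python3 -m pendant '[{"tx":0,"ty":-0.01,"tz":0,"turn":0},{"tx":0,"ty":-0.02,"tz":0,"turn":0},{"tx":0,"ty":-0.03,"tz":0,"turn":0}]' | egrep 'pos|force'
```

```text
tcp_pos: [515.6, 98.3, 29.8]
force: [1.0, -9.3, 1.4]
```

```bash
python3 -m pendant '[{"tx":0,"ty":-0.01,"tz":0,"turn":0}]' | egrep 'pos|force'
python3 -m pendant '[{"tx":0,"ty":-0.01,"tz":0,"turn":0}]' | egrep 'pos|force'
```

```text
tcp_pos: [515.6, 98.3, 29.8]
force: [-0.2, -5.7, 0.3]
tcp_pos: [515.6, 98.3, 29.8]
force: [-0.5, -7.7, -0.3]
```

```bash
python3 -m pendant '[{"tx":0,"ty":-0.01,"tz":0,"turn":0},{"tx":0,"ty":-0.02,"tz":0,"turn":0},{"tx":0,"ty":-0.03,"tz":0,"turn":0},{"tx":0,"ty":-0.035,"tz":0,"turn":0},{"tx":0,"ty":-0.035,"tz":0,"turn":0}]' | egrep 'pos|force'
```

```text
tcp_pos: [515.5, 99.8, 29.8]
force: [0.2, -10.3, 2.3]
```

```bash
python3 -m pendant '[{"tx":0,"ty":-0.015,"tz":0,"turn":0},{"tx":0,"ty":-0.025,"tz":0,"turn":0},{"tx":0,"ty":-0.03,"tz":0,"turn":0},{"tx":0,"ty":-0.03,"tz":0,"turn":0}]' | egrep 'pos|force'
```

```text
tcp_pos: [515.4, 100.5, 29.8]
force: [0.0, -11.5, 2.9]
```

```bash
python3 -m pendant '[{"tx":0,"ty":-0.028,"tz":0,"turn":0},{"tx":0,"ty":-0.028,"tz":0,"turn":0},{"tx":0,"ty":-0.028,"tz":0,"turn":0},{"tx":0,"ty":-0.028,"tz":0,"turn":0},{"tx":0,"ty":-0.028,"tz":0,"turn":0}]' | egrep 'clock|pos|force'
python3 -m pendant '[{"tx":0,"ty":-0.022,"tz":0,"turn":0},{"tx":0,"ty":-0.022,"tz":0,"turn":0},{"tx":0,"ty":-0.022,"tz":0,"turn":0},{"tx":0,"ty":-0.022,"tz":0,"turn":0},{"tx":0,"ty":-0.022,"tz":0,"turn":0},{"tx":0,"ty":-0.022,"tz":0,"turn":0}]' | egrep 'clock|pos|force'
```

```text
clock: 19.43
tcp_pos: [515.3, 101.0, 29.8]
force: [-0.8, -12.6, 3.5]
clock: 19.93
tcp_pos: [515.2, 101.0, 29.9]
force: [0.7, -12.8, 3.9]
```

```bash
python3 -m pendant '[{"tx":0,"ty":-0.015,"tz":0,"turn":0},{"tx":0,"ty":-0.008,"tz":0,"turn":0},{"tx":0,"ty":-0.001,"tz":0,"turn":0},{"tx":0,"ty":0.006,"tz":0,"turn":0},{"tx":0,"ty":0.013,"tz":0,"turn":0},{"tx":0,"ty":0.02,"tz":0,"turn":0},{"tx":0,"ty":0.027,"tz":0,"turn":0},{"tx":0,"ty":0.034,"tz":0,"turn":0},{"tx":0,"ty":0.041,"tz":0,"turn":0},{"tx":0,"ty":0.048,"tz":0,"turn":0}]' | egrep 'clock|pos|force'
python3 -m pendant '[{"tx":0,"ty":0.007,"tz":0,"turn":0},{"tx":0,"ty":0.014,"tz":0,"turn":0},{"tx":0,"ty":0.021,"tz":0,"turn":0},{"tx":0,"ty":0.028,"tz":0,"turn":0},{"tx":0,"ty":0.035,"tz":0,"turn":0},{"tx":0,"ty":0.042,"tz":0,"turn":0},{"tx":0,"ty":0.05,"tz":0,"turn":0},{"tx":0,"ty":0.06,"tz":0,"turn":0},{"tx":0,"ty":0.07,"tz":0,"turn":0},{"tx":0,"ty":0.08,"tz":0,"turn":0}]' | egrep 'clock|pos|force'
```

```text
clock: 20.77
tcp_pos: [515.3, 97.3, 29.9]
force: [0.3, -1.3, -0.8]
clock: 21.6
tcp_pos: [515.3, 90.8, 29.9]
force: [0.2, -0.2, 0.2]
```

```bash
python3 -m pendant '[{"tx":0,"ty":0.05,"tz":-0.2,"turn":0},{"tx":0,"ty":0.05,"tz":-0.5,"turn":0},{"tx":0,"ty":0.1,"tz":-0.8,"turn":0},{"tx":0,"ty":0.2,"tz":-0.95,"turn":0},{"tx":0,"ty":0.2,"tz":-0.95,"turn":0},{"tx":0,"ty":0.2,"tz":-0.95,"turn":0}]' - | head -2
python3 -m pendant '[{"tx":0.3,"ty":0,"tz":0,"turn":0},{"tx":0.6,"ty":0,"tz":0,"turn":0},{"tx":0.95,"ty":0,"tz":0,"turn":0},{"tx":0.95,"ty":0,"tz":0,"turn":0},{"tx":0.95,"ty":0,"tz":0,"turn":0}]' 0 20 | head -2
python3 -m pendant '[{"tx":0.3,"ty":0,"tz":0,"turn":0},{"tx":0.6,"ty":0,"tz":0,"turn":0},{"tx":0.95,"ty":0,"tz":0,"turn":0},{"tx":0.95,"ty":0,"tz":0,"turn":0},{"tx":0.95,"ty":0,"tz":0,"turn":0},{"tx":0.95,"ty":0,"tz":0,"turn":0}]'
python3 - <<'E'
from workcell import observe, optics
import cv2,pickle
s=observe();d=optics.get_image("wrist");pickle.dump((s,d),open("pics/w3.pkl","wb"))
cv2.imwrite("pics/w3.png",d["img"][:,:,::-1])
E
```

```text
clock: 22.1
tcp_pos: [515.4, 74.7, 106.4]
clock: 22.52
tcp_pos: [591.5, 75.3, 105.1]
clock: 23.02
tcp_pos: [666.0, 75.9, 104.3]
eef_rot: [[1.0, 0.002, 0.001], [0.002, -1.0, -0.004], [0.001, 0.004, -1.0]]
force: [-1.0, 0.1, 0.3]
grip_width: 0.5
```

View pics/w3.png

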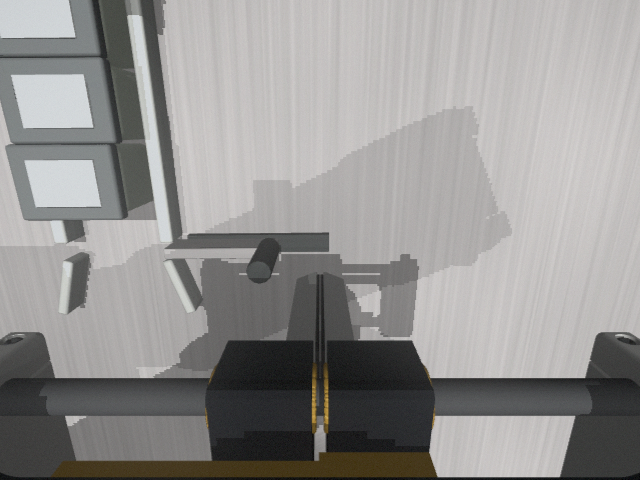

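Run:
```python
from h import *
s,d=pickle.load(open("pics/w3.pkl","rb"));w=wrist(s,d)
for n,u,v,z in [("knob",260,272,64),("bar out",328,233,28),("bar in",168,243,28),("t4 rear",65,218,55),("t4 front",60,145,55),("t3 rear",60,142,55)]: print(n,ray(w,u,v,z).round(1))
```

```text
knob [628.7  73.5  64. ]
bar out [671.6  88.2  28. ]
bar in [557.8  80.6  28. ]
t4 rear [508.4 105.5  55. ]
t4 front [514.6 149.2  55. ]
t3 rear [514.9 150.9  55. ]
```

```bash
python3 -m pendant '[{"tx":0,"ty":0.03,"tz":0.3,"turn":0},{"tx":0,"ty":0.03,"tz":0.55,"turn":0},{"tx":0,"ty":0.03,"tz":0.61,"turn":0},{"tx":0,"ty":0.03,"tz":0.61,"turn":0},{"tx":0,"ty":0.03,"tz":0.61,"turn":0}]' | egrep 'pos|force'
python3 -m pendant '[{"tx":-0.05,"ty":0,"tz":0,"turn":0},{"tx":-0.12,"ty":0,"tz":0,"turn":0},{"tx":-0.17,"ty":0,"tz":0,"turn":0},{"tx":-0.22,"ty":0,"tz":0,"turn":0},{"tx":-0.27,"ty":0,"tz":0,"turn":0},{"tx":-0.32,"ty":0,"tz":0,"turn":0},{"tx":-0.37,"ty":0,"tz":0,"turn":0},{"tx":-0.42,"ty":0,"tz":0,"turn":0},{"tx":-0.47,"ty":0,"tz":0,"turn":0},{"tx":-0.52,"ty":0,"tz":0,"turn":0}]' | egrep 'pos|force'
```

```text
tcp_pos: [665.9, 73.4, 56.6]
force: [0.1, 0.8, 0.6]
tcp_pos: [624.0, 73.3, 56.5]
force: [1.7, 0.1, 1.6]
```

Pushing at about 2 N, as expected; on to the stop.

```bash
python3 -m pendant '[{"tx":-0.05,"ty":0,"tz":0,"turn":0},{"tx":-0.1,"ty":0,"tz":0,"turn":0},{"tx":-0.15,"ty":0,"tz":0,"turn":0},{"tx":-0.2,"ty":0,"tz":0,"turn":0},{"tx":-0.25,"ty":0,"tz":0,"turn":0},{"tx":-0.3,"ty":0,"tz":0,"turn":0},{"tx":-0.35,"ty":0,"tz":0,"turn":0},{"tx":-0.4,"ty":0,"tz":0,"turn":0},{"tx":-0.45,"ty":0,"tz":0,"turn":0},{"tx":-0.5,"ty":0,"tz":0,"turn":0}]' | egrep 'pos|force'
python3 -m pendant '[{"tx":-0.03,"ty":0,"tz":0,"turn":0},{"tx":-0.06,"ty":0,"tz":0,"turn":0},{"tx":-0.09,"ty":0,"tz":0,"turn":0},{"tx":-0.12,"ty":0,"tz":0,"turn":0},{"tx":-0.15,"ty":0,"tz":0,"turn":0}]' | egrep 'pos|force'
```

```text
tcp_pos: [583.5, 73.1, 56.4]
force: [1.6, -1.0, 1.6]
tcp_pos: [571.4, 73.1, 56.4]
force: [7.0, -1.6, 1.5]
```

```bash
python3 -m pendant '[{"tx":-0.02,"ty":0,"tz":0,"turn":0},{"tx":-0.04,"ty":0,"tz":0,"turn":0},{"tx":-0.05,"ty":0,"tz":0,"turn":0},{"tx":-0.05,"ty":0,"tz":0,"turn":0}]' | egrep 'pos|force'
```

```text
tcp_pos: [570.8, 73.0, 57.0]
force: [24.0, -1.7, -16.7]
```

```bash
python3 -m pendant '[{"tx":0.02,"ty":0,"tz":0,"turn":0},{"tx":0.1,"ty":0,"tz":0,"turn":0},{"tx":0.25,"ty":0,"tz":0,"turn":0},{"tx":0.3,"ty":0,"tz":0,"turn":0},{"tx":0.3,"ty":0,"tz":-0.3,"turn":0},{"tx":0.3,"ty":0,"tz":-0.6,"turn":0},{"tx":0.3,"ty":0,"tz":-0.95,"turn":0},{"tx":0.3,"ty":0,"tz":-0.95,"turn":0}]' | egrep 'pos|force'
python3 -m pendant '[{"tx":0,"ty":0.3,"tz":-0.3,"turn":0},{"tx":0,"ty":0.6,"tz":-0.6,"turn":0},{"tx":0,"ty":0.95,"tz":-0.95,"turn":0},{"tx":0,"ty":0.95,"tz":-0.95,"turn":0},{"tx":0,"ty":0.95,"tz":-0.95,"turn":0}]' | egrep 'pos|force'
python3 - <<'E'
from workcell import observe, optics
import cv2,pickle,numpy as np
s=observe();d=optics.get_image("wrist");pickle.dump((s,d),open("pics/w4.pkl","wb"))
sc=optics.get_image("scene")["img"];print(s["clock"])
a=cv2.resize(d["img"][0:300,:,::-1],(640,300));b=sc[130:430,:,::-1]
cv2.imwrite("pics/c6.png",np.vstack([a,b]))
E
```

```text
tcp_pos: [596.0, 74.2, 137.7]
force: [0.9, 0.2, 0.5]
tcp_pos: [595.7, -3.2, 215.0]
force: [-0.0, 0.5, -0.6]
26.9833
```

View pics/c6.png

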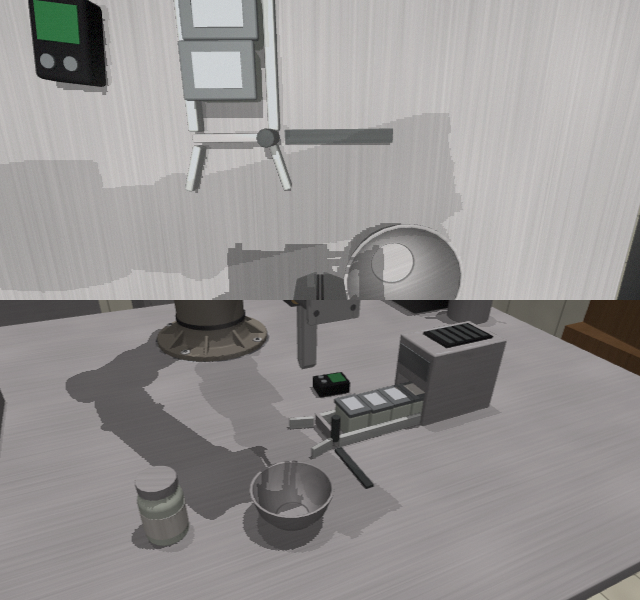

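```bash
python3 - <<'E'
from h import *
s,d=pickle.load(open("pics/w4.pkl","rb"));w=wrist(s,d)
for n,u,v,z in [("knob",267,137,64),("t4 rear",220,100,55),("t4 front",218,41,55),("t3 rear",218,38,55)]: print(n,ray(w,u,v,z).round(1))
E
python3 -c "
from workcell import sign_off;print(sign_off())"
```

```text
knob [552.7  73.1  64. ]
t4 rear [512.9 103.4  55. ]
t4 front [514.9 148.5  55. ]
t3 rear [515.1 150.7  55. ]
the job is handed in; nothing more can be done
None
```

The row of four tubs is in the chiller lane, resting against the cushion, with the gate closed behind it. I handed the job in at about 27 s of the 69 s allowed.

**Row alignment:** I squared up the tubs with a light 4 N grip. Then I pushed the rear tub with two spread fingertips, and the row went into the lane straight and closed up.

**Seating:** The cushion was first felt at about TCP y = 94 to 95 mm. I pressed about 6.5 mm further, and the total push peaked at 12.8 N. After about 3 N of friction, that leaves an estimated 8 to 10 N on the cushion. I held it for about 1 s and then released slowly.

**Gate:** I pushed the knob until it met its end stop. The push rose to 24 N at the stop.

**Last checks:**
- **Knob:** the last picture puts it about 37 mm to the -y side of the lane centre, against 36 mm specified for closed.
- **Row:** it is closed up. The rear face reads y = 103.4 mm, and read 105.5 mm before the gate was moved. That 2 mm difference is within camera accuracy, but it could also be a slight creep back. The later reading leaves only about 1 mm of cushion compression, so the contact is inferred and not seen.
- **Bowl, jar and timer:** I made no contact with them, and they look undisturbed in the last picture.
- **Disagreement:** the open knob measured about 114 mm from the lane centre, against the 124 mm specified.

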